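# Load a carrier board and hold it out over its riser

### The job

On the optics bench, lay the two loose aluminium brackets flat in their matching compartments on the black carrier board: the long narrow bar in the one across the outer end, the short wide plate in the one behind it. Then slide the loaded board outward along its riser until its outer edge is level with the tip of the brass pointer; it will overbalance out there, so keep hold of it, level and resting on the riser, and finish still holding it. Leave everything else on the bench where it stands.

Things in the scene. Friction and masses are not known exactly. Their poses are not given: they have to be found in the camera images.
- riser: Fixed aluminium riser block, 250 (x) x 151 (y) x 45 mm high, on the bench. Origin: centre of its underside; its x axis points outward, the way the board is slid (roughly to the robot's right), z up. Its flat top at 45 mm carries the board between two low side fences (6 mm higher than the top, full length, 131 mm apart). Both ends are open; the outer end is at x = +125 mm.
- board: Loose black board, 290 (x) x 125 (y) x 8 mm, about 0.6 kg, on the riser between the fences, 3 mm play each side. Origin: centre of its underside; x points outward. Bare-metal ribs mark its two compartments; a bare-metal grip block 18 (x) x 36 (y) mm, 38 mm tall, is fixed on it near the inner end at x = -125 mm. It balances near its middle: out at the pointer it tips unless held.
- board_grip (a point): Centre of the top of the board's grip block, 46 mm above the board's underside (91 mm above the bench).
- board_front (a point): Middle of the board's outer edge, at its top face (x = +145 mm on the board, 8 mm above its underside).
- bar_pocket (a point): Centre of the floor (the board's top face, 53 mm above the bench) of the compartment for the long bar, at x = +95 mm on the board. Axes as the board's. It takes the bar with its length across the board (along y), 5 mm free all round. It is bounded by 6 mm high ribs at its corners only: each corner has 12 mm legs, so the middles of all sides are open for fingers.
- plate_pocket (a point): Centre of the floor (53 mm above the bench) of the compartment for the short plate, at x = +20 mm on the board. Axes as the board's. It takes the plate with its length along the board (along x), 5 mm free all round. Ribs 6 mm high at the corners only, legs 10 to 12 mm, the middles of all sides open.
- bar: Loose long narrow aluminium bar with a row of five small holes, 100 (x) x 22 (y) x 10 mm thick, 65 g, lying flat on the bench. Origin: centre of its underside; x along its length.
- plate: Loose short wide aluminium plate with one big hole mark and four small ones, 64 (x) x 40 (y) x 10 mm thick, 65 g, lying flat on the bench. Origin: centre of its underside; x along its length. The hole marks on both brackets are drawn only: the faces are solid.
- pointer: Fixed pointer stand beyond the riser's outer end, on the far side of the board's path: 50 mm round foot, 12 mm post, 66 mm tall, with a brass needle that points at the board's path. Origin: centre of its underside; axes as the riser's (x outward).
- pointer_tip (a point): Tip of the brass needle, 59 mm above the bench, about 10 mm beside the board's path. The board is out far enough when its outer edge is level with this tip along the riser's x axis, 170 to 205 mm beyond the riser's outer end.
- lens_mount: Bystander: a 42 mm square black lens frame on a post, 95 mm tall. Origin: centre of its underside.
- ball_driver: Bystander: a black-handled screwdriver, 170 mm long, lying flat, origin at its underside.
- cleaner_jar: Bystander: a small amber jar, 44 mm across, 50 mm tall. Origin: centre of its underside.
- key_case: Bystander: a flat grey case, 50 x 90 x 22 mm. Origin: centre of its underside.
- post_holder: Bystander: an upright black cylinder, 25 mm across, 50 mm tall. Origin: centre of its underside.
- tube_lens: Bystander: a stepped black lens barrel, 54 mm across, 55 mm tall. Origin: centre of its underside.
Mind the look-alikes: they are no part of the job. What is shaped like the bar but turquoise is not meant.

How it is judged (in metres and radians):
On the way:
1. both brackets lie flat in their own compartments, let go, before the board is slid out (its outer edge less than 80 mm beyond the riser's end) (distance between bar and bar_pocket below 0.009 m and angle between the z axis of each of bar, plate and the z axis of board, either way round below 0.035 rad and angle between the x axis of bar and the y axis of board, either way round below 0.22 rad and distance between plate and plate_pocket below 0.009 m and angle between the x axis of plate and the x axis of board, either way round below 0.22 rad and contact force between the fingers and bar below 0.2 N and contact force between the fingers and plate below 0.2 N and x of board_front in the frame of riser below 0.205 m), for 0.2 s.
At the end, for the whole second after the job is handed in: Board's outer edge within 7 mm of level with the pointer tip, board level (0.03 rad), still, on the riser, off the pointer, held by the fingers (over 0.8 N). Bar and plate flat in their own compartments (centres within 9 mm, turned under 0.22 rad), not touched by the fingers (x of board_front in the frame of pointer between -0.007 and 0.007 m and distance between bar and bar_pocket below 0.009 m and angle between the z axis of each of bar, plate and the z axis of board, either way round below 0.035 rad and angle between the x axis of bar and the y axis of board, either way round below 0.22 rad and distance between plate and plate_pocket below 0.009 m and angle between the x axis of plate and the x axis of board, either way round below 0.22 rad and angle between board's own z axis and vertical below 0.03 rad and z of board in the frame of riser between 0.042 and 0.048 m and contact force between board and riser above 0.5 N and contact force between the fingers and board above 0.8 N and contact force between board and pointer below 0.2 N and contact force between the fingers and bar below 0.2 N and contact force between the fingers and plate below 0.2 N and linear speed of board below 0.01 m/s); the arm keeps its last pose, push and grip.
It fails at once if a bystander is moved more than 30 mm (distance of any of lens_mount, ball_driver, cleaner_jar, key_case, post_holder, tube_lens from where it was at the start of the episode above 0.03 m).
It fails at once if the board tips (more than 0.15 rad) (angle between board's own z axis and vertical above 0.15 rad).
It also fails if it takes over 67 s, if anything falls off the work surface, if the arm or the gripper's body presses on something with over 40 N, if the wrist force passes 120 N, or if a joint passes its speed limit or range.

### The arm

A 7-joint arm with a two-finger parallel gripper is mounted at the origin on the work surface. World frame = base frame: x ahead of the robot, y to its left, z up, the work surface at z = 0. Lengths are in mm, angles in rad, forces in N, time in s.
With the tool pointing down it reaches from about 350 to 900 mm from the base axis. Payload 19.9 kg.
Tool frame: the origin (TCP) lies midway between the tips of the shut fingers; the grasp point (between the pads) lies 19 mm behind it (arm.tcp_to_grasp is the distance from the TCP to the grasp point, in mm); z points along the fingers, y is the line along which they close (so a half turn about z gives the same grasp; the last joint's range is limited). The gripper opens to 85 mm and grips with 20 to 120 N. Pads are 22 mm wide; open, the fingers measure 114 mm over their backs; the gripper's body (76 mm by 85 mm) begins 54 mm behind the grasp point. The pads swing forward as they close: fully open they stand 13 mm farther back than shut.
Start: joints at [-1.183, 0.417, -0.01, 1.614, 0.005, 1.111, -0.053], TCP at [260.418, 568.141, 231.26] pointing down, gripper open.
Joint ranges: [-2.81, 2.81], [-0.39, 2.02], [-1.27, 1.25], [0.06, 2.57], [-1.19, 4.33], [0.19, 2], [-2.82, 2.82]. Speed limits (rad/s): [1.89, 1.89, 2.39, 2.39, 3.01, 3.01, 3.01].

### API

Orientations are given as a unit quaternion [x, y, z, w].
In Python, from plant import telemetry, grab_frame, arm gives the robot as it stands.
- The arm moves only by the tool arm_command, never from a script. Its argument "moves" is text: rows parted by semicolons, each of 7 numbers parted by spaces: the shift along the world's x, y, z in mm, then the turn, a rotation vector about the world's x, y, z in rad, then the opening, from 0 (shut) to 1 (fully open). In form: dx dy dz wx wy wz jaw; .... A call has 1 to 12 rows; each row shifts and turns the commanded pose from where the row before left it; what a row does not reach is not made up. A row lasts 1/12 s, in which the tool goes at most 41.7 mm and 7.16 degrees, less where a joint would pass 70% of its speed; a pose out of reach is approached as far as the arm can. A call is refused whole if a number of a shift passes 41.7 or a number of a turn 0.125, either way. A call with a gripper value outside its range is refused whole. The fingers move at their own pace and stop on an object; "squeeze" is the grip in N (left out, the last holds). Time passes only in rows, so rows that do not move let the fingers close. It gives the time, the measured TCP pose, the force, the opening and the grip force at its end, in the units of the state.
- telemetry.get_obs(): the state, without advancing time (a new reading comes with each control period).
- grab_frame(name): name is "scene" or "top" or "wrist"; returns a dict with "img" (480x640x3 uint8, red, green, blue), "z_map" (480x640 float32, mm along the optical axis (not along the pixel's ray), 0 where there is no reading), "fx", "fy", "cx", "cy" (pixels), "R" (3x3) and "t" (3): a world point X has camera coordinates R X + t; the wrist camera has in their place "hand_eye" (4x4, takes a point from camera to tool coordinates, whose origin is the TCP and whose axes are the flange's). Camera axes: x right, y down, z forward; pixel columns grow to the right and rows downward; lengths in mm; the calibration is good to about 2 mm. A picture is of the moment at which its call begins: read the wrist's pose just before it.
- arm.hand_in(): hands the job in; it is judged then, once.
The state is a dict: "t": time; "qpos": joint angles; "joint_velocities": joint speeds; "joint_efforts": joint torques, N m; "eef_pos": TCP position; "eef_rot": TCP orientation; "contact_force": force on the tool from outside, world axes, zero at the start; "wrist_torque": the same for the moment, N m; "finger_gap": finger opening in mm; "finger_force": force on a finger pad.
Only numpy, scipy, OpenCV 4.12 (cv2) and the standard library are available. Lean on these libraries where they do the work, as an engineer would, in place of code of your own. Each camera call takes 0.05 s, during which the arm holds its last target. There are 200 camera calls.

## Working session

There is one attempt and no reset: what is moved stays moved. The work goes in short steps, Python scripts to look and compute and a tool call to move; the robot and the scene stay as the last step left them, time stands still between calls to the robot, and variables do not carry over. Pictures are saved under pics/ and viewed, at most 10 in all, crops included, and the job is handed in when it is done.

Besides the shell and the picture viewer there is one more tool, called after "Call:" by a JSON object that holds its "fn" and its "kwargs". arm_command: Moves the arm, as the interface text tells. Its arguments: {"type":"object","properties":{"moves":{"type":"string"},"squeeze":{"type":"number"}},"required":["moves"]}

```bash
mkdir -p pics; ls; python3 - <<'E'
from plant import telemetry, grab_frame, arm
import cv2,numpy as np,pickle
o=telemetry.get_obs();print(o)
fs={}
for n in("scene","top"):
    f=grab_frame(n);fs[n]=f;cv2.imwrite(f"pics/{n}0.png",f["img"][:,:,::-1])
    print(n,f["fx"],f["cx"],f["cy"],f["R"],f["t"])
pickle.dump(fs,open("f0.pkl","wb"))
E
```

```text
pics
{'t': 0.0, 'qpos': array([-1.18252263,  0.41797751, -0.01033353,  1.61414733,  0.00469779,
        1.11069093, -0.05301722]), 'joint_velocities': array([ 7.29538123e-04, -2.36082386e-03,  4.90954163e-04, -6.13772634e-04,
       -1.26350695e-03, -3.18593698e-04,  9.17754487e-05]), 'joint_efforts': array([-1.59477986e-04, -8.64454579e+01,  6.78479187e-01, -4.34928560e+01,
        1.89455057e-02,  6.93707130e-03, -3.19698039e-06]), 'eef_pos': array([260.2690541 , 567.86373939, 230.66920374]), 'eef_rot': array([ 2.13228128e-01,  9.77002255e-01, -5.92622944e-04, -9.05423163e-05]), 'contact_force': array([-0.02500637, -0.05719557,  0.0597649 ]), 'wrist_torque': array([ 0.02251275, -0.04496676, -0.08777343]), 'finger_force': 0.0, 'finger_gap': 85.404538573392}
scene 605.8305113167996 327.59066447479086 240.0947162108171 [[-0.73551145  0.67715074 -0.02213108]
 [ 0.44432334  0.45744305 -0.77027438]
 [-0.51146816 -0.57637898 -0.63732848]] [ 489.64717671 -161.35775921 1557.68194762]
top 550.5191670000638 323.3961016633069 249.87122399985924 [[-0.00548985 -0.99993258  0.01023237]
 [-0.99553329  0.00450068 -0.09430378]
 [ 0.09425137 -0.01070438 -0.99549088]] [ -95.10687097  569.79978303 1422.79921351]
```

View pics/top0.png

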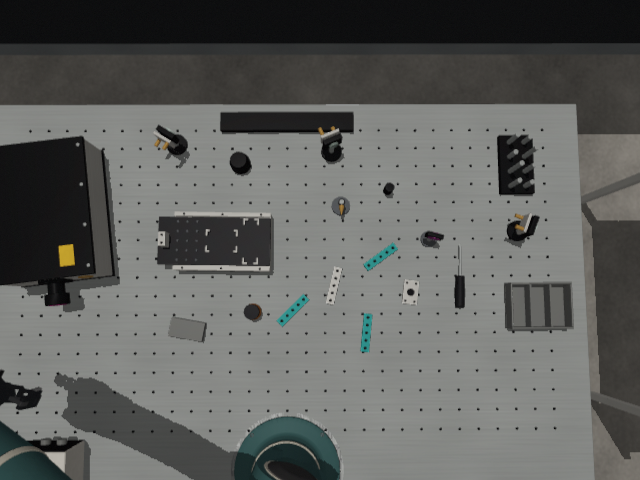

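View pics/scene0.png

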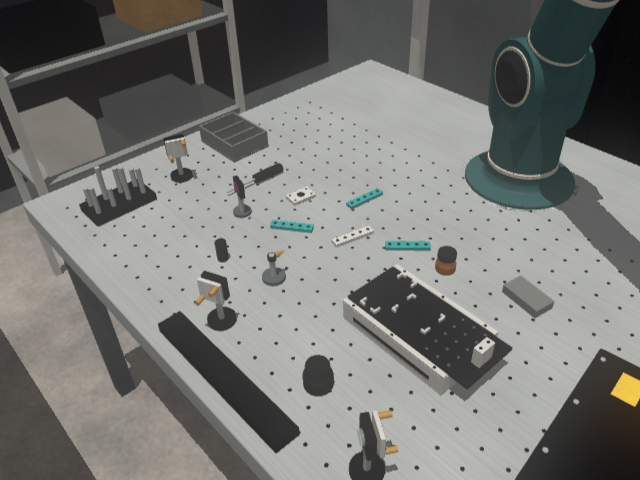

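The white bar is at top pixel (334,285) and the white plate at (411,292). The turquoise look-alikes at (293,310), (381,257) and (366,333) are out by colour. The riser and board are around (215,242) with the grip block at (163,240), and the pointer is at (341,205). I'll confirm with a crop and measure.

```bash
cat > h.py <<'E'
import numpy as np,cv2
def ray(f,uv,z):
    uv=np.atleast_2d(uv).astype(float)
    d=np.c_[(uv[:,0]-f["cx"])/f["fx"],(uv[:,1]-f["cy"])/f["fy"],np.ones(len(uv))]@f["R"]
    c=-f["R"].T@f["t"]
    return c+d*((z-c[2])/d[:,2])[:,None]
def proj(f,X):
    p=np.atleast_2d(X)@f["R"].T+f["t"]
    return p[:,:2]/p[:,2:]*[f["fx"],f["fy"]]+[f["cx"],f["cy"]]
E
python3 - <<'E'
import pickle;from h import *
fs=pickle.load(open("f0.pkl","rb"))
f=fs["top"];im=f["img"]
c=im[190:360,140:470];cv2.imwrite("pics/crop0.png",cv2.resize(c,None,fx=2.4,fy=2.4,interpolation=cv2.INTER_CUBIC)[:,:,::-1])
for u,v in[(334,275),(411,284),(320,290),(215,270),(341,199),(300,315),(163,233)]:print(u,v,im[v,u],f["z_map"][v,u])
for n,f in fs.items():
    im=f["img"];hsv=cv2.cvtColor(im,cv2.COLOR_RGB2HSV)
    m=((im.min(2)>195)).astype(np.uint8)
    k,l,s,ce=cv2.connectedComponentsWithStats(m)
    for i in range(1,k):
        if s[i,4]>12:
            r=cv2.minAreaRect(np.argwhere(l==i)[:,::-1].astype(np.float32));print(n,s[i],ce[i].round(1),r[1],round(r[2]),ray(f,ce[i],10)[0].round(1))
E
```

```text
334 275 [179 177 171] 1464.3566
411 284 [174 171 166] 1458.509
320 290 [137 138 135] 1466.9075
215 270 [112 110 106] 1443.3663
341 199 [107 109 107] 1423.2697
300 315 [138 140 137] 1465.7156
163 233 [178 175 169] 1386.2089
scene [287 186  25  15 124] [300. 194.] (9.847983360290527, 24.029081344604492) 67 [ 458.3 -326.1   10. ]
scene [332 226  41  18 145] [352.2 234.5] (6.08613920211792, 40.96440124511719) 69 [ 477.2 -121.9   10. ]
scene [396 265  46  31 143] [417.5 279.9] (53.528564453125, 4.992301940917969) 34 [484.6  79.3  10. ]
scene [198 278  22   8  39] [208.2 281.4] (21.835878372192383, 1.6909939050674438) 17 [ 802.1 -220.7   10. ]
scene [444 297  40  28 131] [463.8 310.7] (46.042667388916016, 2.933651924133301) 34 [486.3 199.7  10. ]
scene [344 298   9   8  26] [348.2 301.3] (9.199999809265137, 2.5999999046325684) 37 [631.6  24.3  10. ]
scene [354 305  37  30 129] [372.  319.4] (44.630828857421875, 2.9875826835632324) 38 [632.5  91.5  10. ]
scene [486 326  11   8  34] [491.1 329.1] (10.462287902832031, 3.0224387645721436) 36 [487.7 265.   10. ]
scene [393 335  40  32 157] [412.8 350.8] (48.411033630371094, 3.1704959869384766) 38 [634.6 197.6  10. ]
scene [475 338  19  15 105] [483.7 345.3] (9.192387580871582, 16.26345443725586) 45 [530.4 279.2  10. ]
scene [435 368  11   9  39] [440.  371.7] (10.932164192199707, 3.279649019241333) 39 [635.8 262.3  10. ]
scene [374 411  11  28  96] [378.9 425. ] (28.74689483642578, 3.6025521755218506) 73 [792.8 262.8  10. ]
```

View pics/crop0.png

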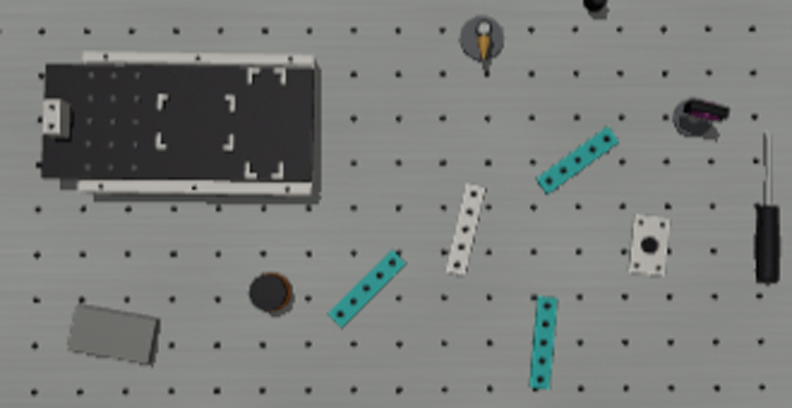

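The crop confirms it: the white five-hole bar is at (334,285) and the white plate with the big hole at (411,292). Next come poses from the top view.

```bash
python3 - <<'E'
import pickle;from h import *
fs=pickle.load(open("f0.pkl","rb"))
f=fs["top"];im=f["img"]
def rect(mask,z,tag,nmin=12):
    k,l,s,ce=cv2.connectedComponentsWithStats(mask.astype(np.uint8))
    for i in range(1,k):
        if s[i,4]>=nmin:
            P=ray(f,np.argwhere(l==i)[:,::-1],z)[:,:2]
            r=cv2.minAreaRect(P.astype(np.float32));b=cv2.boxPoints(r)
            a,c=(b[1]-b[0],b[2]-b[1]);a=a if np.hypot(*a)>np.hypot(*c) else c
            print(tag,s[i],"ctr",np.round(r[0],1),"size",np.round(r[1],1),"ang",round(np.arctan2(a[1],a[0])%np.pi,3),"mean",P.mean(0).round(1))
def win(u0,u1,v0,v1):
    w=np.zeros(im.shape[:2],bool);w[v0:v1,u0:u1]=1;return w
bright=im.min(2)>156
for z,w,t in[(10,win(322,346,262,308),"bar"),(10,win(398,422,275,308),"plate"),(91,win(152,172,225,255),"grip")]:
    m=cv2.morphologyEx((bright&w).astype(np.uint8),cv2.MORPH_CLOSE,np.ones((5,5)));rect(m,z,t)
rect((im.min(2)>100)&win(195,264,219,265),59,"rib",3)
rect((im.max(2)<70)&win(150,278,205,275),53,"board",500)
rect((im.min(2)>125)&win(170,275,205,220),51,"fenceL")
rect((im.min(2)>125)&win(165,275,262,275),51,"fenceR")
br=(im[:,:,0].astype(int)-im[:,:,2]>40)&win(330,355,190,230)
rect(br,59,"needle",3)
uv=np.argwhere(br)[:,::-1];print(uv[uv[:,1]==uv[:,1].max()],uv[:,1].min())
print(im[225:262,262].min(1)[:5], im[240,262:278].max(1))
E
```

```text
bar [326 266  16  38 289] ctr [ 476.7 -124.1] size [ 20.2 100.2] ang 2.904 mean [ 476.9 -124.1]
plate [402 279  17  26 276] ctr [ 459.3 -327.8] size [38.1 62. ] ang 3.003 mean [ 459.2 -327.8]
grip [158 232   7  13  89] ctr [595.1 311.1] size [30.7 15.1] ang 0.022 mean [594.8 311.1]
rib [243 219   5   6  17] ctr [640.9 104.8] size [10.3 13. ] ang 3.138 mean [642.5 106.8]
rib [254 219   5   6  17] ctr [640.8  76.3] size [13.2 10.3] ang 0.006 mean [642.4  74.2]
rib [206 229   4   7  15] ctr [614. 201.] size [15.6  7.7] ang 0.015 mean [616.1 202.9]
rib [234 230   4   7  17] ctr [611.1 128.9] size [15.7  7.7] ang 0.009 mean [613.1 127.6]
rib [205 245   4   7  17] ctr [572.5 203. ] size [15.6  7.7] ang 0.015 mean [570.6 204.3]
rib [233 246   4   7  15] ctr [569.6 131.1] size [15.5  7.7] ang 0.009 mean [567.  129.8]
rib [242 258   5   7  20] ctr [538.6 106.4] size [15.5 10.3] ang 0.008 mean [537.4 107.8]
rib [253 258   5   7  22] ctr [538.4  78.2] size [15.5 10.3] ang 0.006 mean [536.6  76.6]
board [ 155  217  116   49 4991] ctr [591.5 188.1] size [296.1 124.9] ang 1.566 mean [591.1 183. ]
fenceL [ 170  205  105   15 1185] ctr [667.3 165.8] size [270.8  36.9] ang 1.567 mean [672.1 162.6]
fenceR [273 262   2  13  14] ctr [520.7  31.2] size [ 2.6 31. ] ang 3.137 mean [519.6  30.2]
fenceR [165 265 105  10 534] ctr [517.5 176.7] size [267.5  23.2] ang 1.566 mean [521.5 183.7]
needle [339 204   5  11  36] ctr [ 672.7 -143.9] size [10.4 26.3] ang 3.133 mean [ 674.7 -144.1]
[[341 214]] 204
[47 47 47 47 47] [ 49  48  49  49  49  48  49  48  49  76  71  81 134 135 135 135]
```

Call:
{"fn": "arm_command", "kwargs": {"moves": "12 -38.5 0 0 0 0.016 1;12 -38.5 0 0 0 0.016 1;12 -38.5 0 0 0 0.016 1;12 -38.5 0 0 0 0.016 1;12 -38.5 0 0 0 0.016 1;12 -38.5 0 0 0 0.016 1;12 -38.5 0 0 0 0.016 1;12 -38.5 0 0 0 0.016 1;12 -38.5 0 0 0 0.016 1;12 -38.5 0 0 0 0.016 1;12 -38.5 0 0 0 0.016 1;12 -38.5 0 0 0 0.016 1", "squeeze": 40}}

```text
t: 1.1
eef_pos: [404.4, 104.2, 231.3]
eef_rot: [0.118, 0.993, 0.0, 0.0]
contact_force: [1.0, 0.3, -0.3]
finger_gap: 85.4
finger_force: 0.0
```

Call:
{"fn": "arm_command", "kwargs": {"moves": "12 -38.5 0 0 0 0 1;12 -38.5 -10 0 0 0 1;12 -38.5 -20 0 0 0 1;12 -38.5 -20 0 0 0 1;12 -38.5 -20 0 0 0 1;12 -38.5 -20 0 0 0 1;0 0 -20 0 0 0 1;0 0 0 0 0 0 1;0 0 0 0 0 0 1"}}

```text
t: 1.85
eef_pos: [472.1, -113.4, 126.6]
eef_rot: [0.119, 0.993, -0.0, -0.001]
contact_force: [0.2, 0.4, 0.2]
finger_gap: 85.4
finger_force: 0.0
```

```bash
cat >> h.py <<'E'
from scipy.spatial.transform import Rotation as Rt
def wrist(name=None):
    from plant import telemetry, grab_frame
    o=telemetry.get_obs();f=grab_frame("wrist")
    T=np.eye(4);T[:3,:3]=Rt.from_quat(o["eef_rot"]).as_matrix();T[:3,3]=o["eef_pos"]
    M=np.linalg.inv(T@f["hand_eye"]);f["R"]=M[:3,:3];f["t"]=M[:3,3]
    y=T[:3,1];print("t",o["t"],"tcp",o["eef_pos"].round(1),"closing",round(np.arctan2(y[1],y[0]),3),"tilt",T[:3,2].round(3),"gap",o["finger_gap"])
    if name:cv2.imwrite(f"pics/{name}.png",f["img"][:,:,::-1])
    return f
def white(f,z,thr,near,rad=60,nmin=300):
    m=(f["img"].min(2)>thr).astype(np.uint8)
    m=cv2.morphologyEx(m,cv2.MORPH_CLOSE,np.ones((5,5)))
    k,l,s,ce=cv2.connectedComponentsWithStats(m)
    for i in range(1,k):
        if s[i,4]<nmin: continue
        P=ray(f,np.argwhere(l==i)[:,::-1],z)[:,:2]
        r=cv2.minAreaRect(P.astype(np.float32))
        if np.hypot(*(np.array(r[0])-near))>rad: continue
        b=cv2.boxPoints(r);a,c=b[1]-b[0],b[2]-b[1];a=a if np.hypot(*a)>np.hypot(*c) else c
        print(s[i],"ctr",np.round(r[0],1),"size",np.round(r[1],1),"ang",round(np.arctan2(a[1],a[0])%np.pi,3))
E
python3 - <<'E'
from h import *
f=wrist("w1")
for t in(150,165,180):white(f,10,t,(477,-124))
E
```

```text
t 1.85 tcp [ 472.1 -113.4  126.6] closing 1.332 tilt [-0.002 -0.    -1.   ] gap 85.41575360796483
[ 300  224   29   83 1724] ctr [ 491.3 -128. ] size [21.  65.4] ang 2.904
[ 301  224   27   82 1455] ctr [ 490.9 -127.9] size [19.5 64.5] ang 2.904
```

View pics/w1.png

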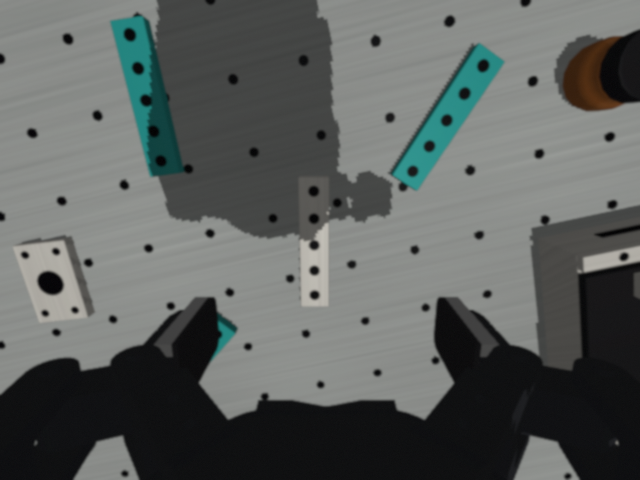

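The bar shows at wrist pixels (299–329, 178–306), half of it in shadow. It agrees with the top view, so I'll descend and grasp.

Call:
{"fn": "arm_command", "kwargs": {"moves": "3.5 -10.5 -20 0 0 0 1;0 0 -30 0 0 0 1;0 0 -30 0 0 0 1;0 0 -20 0 0 0 1;0 0 -15 0 0 0 0.7;0 0 -8 0 0 0 0.5;0 0 0 0 0 0 0;0 0 0 0 0 0 0;0 0 0 0 0 0 0;0 0 0 0 0 0 0;0 0 0 0 0 0 0;0 0 0 0 0 0 0", "squeeze": 40}}

```text
t: 2.9
eef_pos: [477.3, -123.7, 5.7]
eef_rot: [0.118, 0.993, 0.0, 0.001]
contact_force: [-1.8, 3.3, 10.5]
finger_gap: 20.5
finger_force: 38.7
```

Call:
{"fn": "arm_command", "kwargs": {"moves": "0 0 25 0 0 0 0;0 0 35 0 0 0 0;0 0 35 0 0 0 0;14 26 15 0 0 0.027 0;14 27 0 0 0 0.027 0;14 27 0 0 0 0.027 0;14 27 0 0 0 0.027 0;14 27 0 0 0 0.027 0;14 27 0 0 0 0.027 0;14 27 0 0 0 0.027 0;14 27 0 0 0 0.026 0;0 0 0 0 0 0 0"}}

```text
t: 3.9
eef_pos: [590.2, 97.6, 115.2]
eef_rot: [0.007, 1.0, 0.001, 0.001]
contact_force: [-0.5, 1.8, -2.2]
finger_gap: 20.3
finger_force: 39.9
```

```bash
python3 - <<'E'
from h import *
f=wrist("w2")
white(f,59,110,(590,91),300,20)
E
```

```text
t 3.9 tcp [590.2  97.6 115.2] closing 1.556 tilt [ 0.002  0.002 -1.   ] gap 20.279894002956524
[     0      0    640    440 144309] ctr [526.3  38.7] size [209.1 442.1] ang 1.982
[277 156  23  30 336] ctr [536.9  77.6] size [11.8 15.8] ang 3.091
[  287   156    78   251 11520] ctr [608.7  94.9] size [158.2  49.5] ang 0.013
[561 169   9   9  62] ctr [540.3 227.8] size [4.2 4.5] ang 2.426
[606 169   9   9  60] ctr [540.8 252. ] size [4.3 4.3] ang 1.556
[373 210  20  29 302] ctr [567.3 129.5] size [10.2 16.2] ang 3.115
[499 210  25  31 495] ctr [568.9 201.1] size [13.4 17.3] ang 3.126
[553 213   9   8  54] ctr [564.4 227.1] size [4.4 4. ] ang 1.556
[597 213   8   8  49] ctr [564.9 251.4] size [4.1 3.9] ang 0.185
[546 255   8   8  47] ctr [589.  226.8] size [4.1 4.3] ang 2.456
[588 255   9   8  47] ctr [589.4 251.1] size [4.1 4.2] ang 2.475
[630 255  10   8  56] ctr [589.7 275.6] size [4.4 5.1] ang 1.781
[357 279  24  54 653] ctr [617.  124.1] size [33.6 13.9] ang 0.139
[488 279  25  30 457] ctr [610.5 200.3] size [13.3 18.6] ang 3.126
[277 285  19  48 454] ctr [617.8  72.5] size [ 8.3 31.2] ang 2.972
[540 294   7   7  40] ctr [613.1 226.2] size [4.  3.5] ang 0.14
[581 294   7   7  40] ctr [613.5 250.6] size [4.  3.5] ang 0.169
[621 294   8   7  39] ctr [614.1 274.8] size [3.9 3.9] ang 2.409
[533 331   8   7  38] ctr [637.3 225.9] size [3.8 4.2] ang 2.101
[573 331   7   7  36] ctr [637.8 250.1] size [4.  3.7] ang 0.808
[613 331   7   7  36] ctr [638.3 274.3] size [3.5 4.1] ang 2.526
[ 497  350  143   83 6124] ctr [661.2 265. ] size [119.1  46.6] ang 1.026
[158 385  27  32 447] ctr [681.8  -4.5] size [ 9.7 29. ] ang 2.235
[468 385  27  32 446] ctr [685.  196.7] size [29.1  9.7] ang 0.876
[440 428   7   7  20] ctr [708.8 173.3] size [6.5 1.5] ang 0.725
[572 458  20  22 350] ctr [741.5 270.5] size [12.3 18.1] ang 3.125
```

View pics/w2.png

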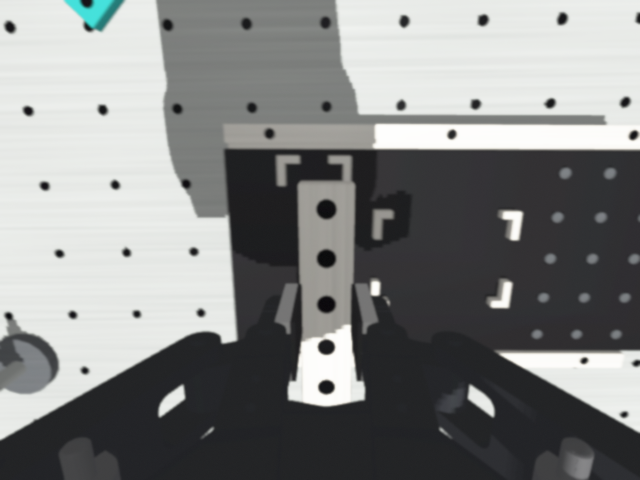

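The bar is held with its middle hole at (326,304). The near pocket ribs are at (288,170) and (341,168). I'll compute the offset between them.

```bash
python3 - <<'E'
from h import *
f=wrist()
print("holes",ray(f,[(326.5,209),(326.5,258),(326.5,304.5),(326.5,347),(326.5,386.5)],119.5).round(1).tolist())
print("barend",ray(f,[(299,182),(354,182)],119.5).round(1).tolist())
# rib outer corners bar pocket (near side), plate pocket ribs
print("ribs",ray(f,[(277,156),(352,156),(373,210),(523,211),(513,307)],59).round(1).tolist())
E
```

```text
t 3.95 tcp [589.1  94.5 115. ] closing 1.553 tilt [ 0.001  0.001 -1.   ] gap 20.2413238923843
holes [[546.4, 95.2, 119.5], [566.3, 94.8, 119.5], [586.5, 94.4, 119.5], [606.4, 94.1, 119.5], [626.1, 93.7, 119.5]]
barend [[535.9, 84.9, 119.5], [536.3, 105.8, 119.5]]
ribs [[527.9, 69.1, 59.0], [528.7, 109.2, 59.0], [558.1, 120.9, 59.0], [560.2, 204.3, 59.0], [618.4, 205.6, 59.0]]
```

Call:
{"fn": "arm_command", "kwargs": {"moves": "0 0 0 0 0 0 0;0 0 -20 0 0 0 0;0 0 0 0 0 0 0;0 0 0 0 0 0 0"}}

```text
t: 4.33
eef_pos: [587.7, 90.1, 94.2]
eef_rot: [0.012, 1.0, -0.0, -0.001]
contact_force: [-0.5, 0.2, -0.0]
finger_gap: 20.1
finger_force: 39.9
```

```bash
python3 - <<'E'
from h import *
f=wrist()
white(f,59,110,(535,95),45,20)
white(f,99.5,110,(585,92),45,1000)
hs=cv2.morphologyEx(f["img"].min(2),cv2.MORPH_BLACKHAT,np.ones((31,31)))[150:430,305:350]
k,l,s,ce=cv2.connectedComponentsWithStats((hs>70).astype(np.uint8))
for i in range(1,k):
    if 60<s[i,4]<900: print(ce[i]+[305,150],s[i,4],ray(f,ce[i]+[305,150],99.5).round(1))
E
```

```text
t 4.3333 tcp [587.7  90.1  94.2] closing 1.547 tilt [-0.001 -0.001 -1.   ] gap 20.09413379253376
[345 163  26  33 439] ctr [537.6 106.1] size [12.1 15.4] ang 3.117
[  287   163    79   244 11635] ctr [581.1  91.4] size [ 34.5 106.4] ang 3.085
[326. 209.] 293 [[544.9  90.8  99.5]]
[326.03759398 258.31203008] 266 [[564.7  90.4  99.5]]
[326.08230453 304.09465021] 243 [[584.5  89.9  99.5]]
[325.92       346.57333333] 225 [[604.2  89.3  99.5]]
[325.97073171 386.77560976] 205 [[624.1  88.9  99.5]]
```

Call:
{"fn": "arm_command", "kwargs": {"moves": "4 1 -10 0 0 0 0;0 0 -10 0 0 0 0;0 0 -8 0 0 0 0;0 0 -5 0 0 0 0;0 0 -2 0 0 0 0;0 0 0 0 0 0 0;0 0 0 0 0 0 0.4;0 0 0 0 0 0 0.4;0 0 0 0 0 0 0.4;0 0 10 0 0 0 0.4;0 0 30 0 0 0 0.4;0 0 35 0 0 0 0.5"}}

```text
t: 5.38
eef_pos: [591.2, 91.7, 134.2]
eef_rot: [0.012, 1.0, -0.001, -0.002]
contact_force: [-0.6, 0.4, -0.1]
finger_gap: 42.4
finger_force: 0.0
```

```bash
python3 - <<'E'
from h import *
from plant import grab_frame
f=wrist("w3")
f=grab_frame("top");cv2.imwrite("pics/t3.png",f["img"][:,:,::-1])
E
```

```text
t 5.3833 tcp [591.2  91.7 134.2] closing 1.548 tilt [-0.003 -0.001 -1.   ] gap 42.382413856532494
```

View pics/w3.png

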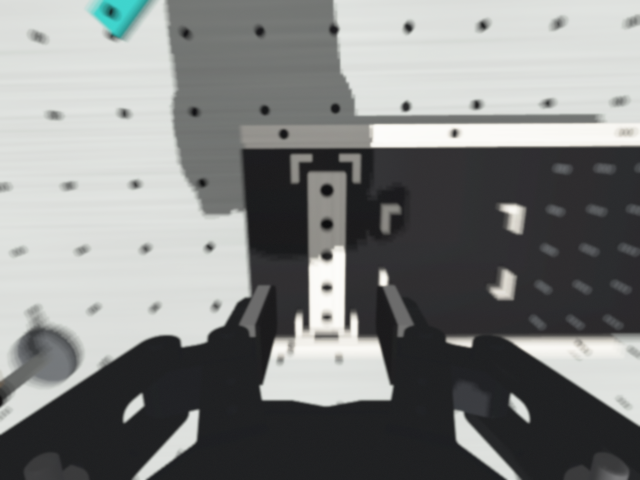

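The bar (centre hole at about (326,256)) lies inside all four corner ribs. The plate is next.

Call:
{"fn": "arm_command", "kwargs": {"moves": "0 0 10 0 0 0 0.6;-11 -35 0 0 0 -0.01 1;-11 -35 0 0 0 -0.01 1;-11 -35 0 0 0 -0.01 1;-11 -35 0 0 0 -0.01 1;-11 -35 0 0 0 -0.01 1;-11 -35 0 0 0 -0.01 1;-11 -35 0 0 0 -0.01 1;-11 -35 0 0 0 -0.01 1;-11 -35 0 0 0 -0.01 1;-11 -35 0 0 0 -0.01 1;-11 -35 0 0 0 -0.01 1"}}

```text
t: 6.48
eef_pos: [470.3, -294.3, 144.5]
eef_rot: [0.067, 0.998, 0.0, -0.0]
contact_force: [0.9, -0.3, -0.5]
finger_gap: 85.0
finger_force: 0.0
```

Call:
{"fn": "arm_command", "kwargs": {"moves": "-11 -35 -20 0 0 -0.01 1;0 0 -20 0 0 0 1;0 0 0 0 0 0 1;0 0 0 0 0 0 1"}}

```text
t: 6.82
eef_pos: [459.8, -327.4, 103.9]
eef_rot: [0.072, 0.997, 0.001, -0.001]
contact_force: [0.8, 0.7, 0.6]
finger_gap: 85.8
finger_force: 0.0
```

```bash
python3 - <<'E'
from h import *
f=wrist("w4")
for t in(120,150,170,185,200):white(f,10,t,(459,-328),40)
E
```

```text
t 6.8167 tcp [ 459.8 -327.4  103.9] closing 1.428 tilt [-0.002  0.001 -1.   ] gap 85.82007939350214
[     0      0    640    419 163851] ctr [ 454.9 -333.2] size [485.4 286.1] ang 1.427
[ 298  232   57   54 2019] ctr [ 468.8 -329.2] size [38.7 37.8] ang 1.448
[ 299  233   55   52 1725] ctr [ 468.7 -329.2] size [37.4 36.3] ang 1.447
```

View pics/w4.png

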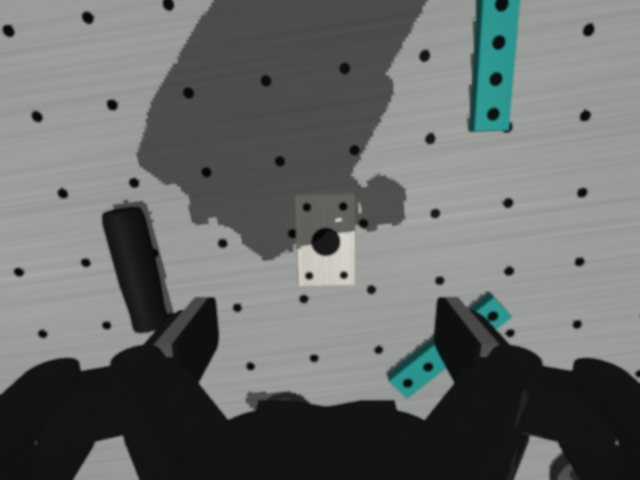

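The plate's hole is at (326,241) and its centre works out to about (456,-327). Grasping it.

Call:
{"fn": "arm_command", "kwargs": {"moves": "-4 0 -25 0 0 0 1;0 0 -30 0 0 0 1;0 0 -25 0 0 0 1;0 0 -13 0 0 0 0.8;0 0 -7 0 0 0 0.7;0 0 0 0 0 0 0;0 0 0 0 0 0 0;0 0 0 0 0 0 0;0 0 0 0 0 0 0;0 0 0 0 0 0 0"}}

```text
t: 7.7
eef_pos: [457.2, -328.2, 5.7]
eef_rot: [0.071, 0.997, -0.0, 0.001]
contact_force: [-0.5, 1.9, 10.4]
finger_gap: 38.2
finger_force: 41.4
```

Call:
{"fn": "arm_command", "kwargs": {"moves": "0 0 25 0 0 0 0;0 0 35 0 0 0 0;0 0 35 0 0 0 0;8 25 25 0 0 -0.11 0;10 34 0 0 0 -0.11 0;10 34 0 0 0 -0.11 0;10 34 0 0 0 -0.11 0;10 34 0 0 0 -0.11 0;10 34 0 0 0 -0.11 0;10 34 0 0 0 -0.11 0;10 34 0 0 0 -0.11 0;10 34 0 0 0 -0.11 0"}}

```text
t: 8.7
eef_pos: [544.8, -28.8, 125.2]
eef_rot: [0.539, 0.842, 0.001, 0.0]
contact_force: [1.4, -0.1, -0.4]
finger_gap: 37.9
finger_force: 40.3
```

Call:
{"fn": "arm_command", "kwargs": {"moves": "10 34 0 0 0 -0.11 0;10 34 0 0 0 -0.11 0;10 34 0 0 0 -0.11 0;10 34 0 0 0 -0.11 0;10 34 0 0 0 -0.025 0;6 25 0 0 0 0 0;0 0 0 0 0 0 0;0 0 -20 0 0 0 0;0 0 0 0 0 0 0;0 0 0 0 0 0 0;0 0 0 0 0 0 0"}}

```text
t: 9.62
eef_pos: [600.6, 163.7, 105.2]
eef_rot: [0.717, 0.697, 0.0, 0.0]
contact_force: [0.4, 0.3, -0.1]
finger_gap: 37.7
finger_force: 40.5
```

```bash
python3 - <<'E'
from h import *
f=wrist("w5")
white(f,59,110,(590,166),80,20)
E
```

```text
t 9.6167 tcp [600.6 163.7 105.2] closing -0.028 tilt [ 0.  0. -1.] gap 37.73505424577567
[301 137   9  10  62] ctr [591.2 231.1] size [3.9 3.8] ang 0.733
[349 136   9  10  68] ctr [615.3 230.8] size [4.4 4. ] ang 1.565
[254 138   7   8  46] ctr [567.  231.7] size [3.4 3. ] ang 1.495
[250 188  33  22 455] ctr [569.5 202.8] size [11.  17.1] ang 3.114
[330 188  33  21 432] ctr [611.5 201.9] size [10.5 16.9] ang 3.114
[  265   228   125   174 14002] ctr [598.9 131.4] size [109.   75.3] ang 1.557
[381 287  15  22 162] ctr [634.5 145.2] size [ 4.5 14.3] ang 1.88
```

View pics/w5.png

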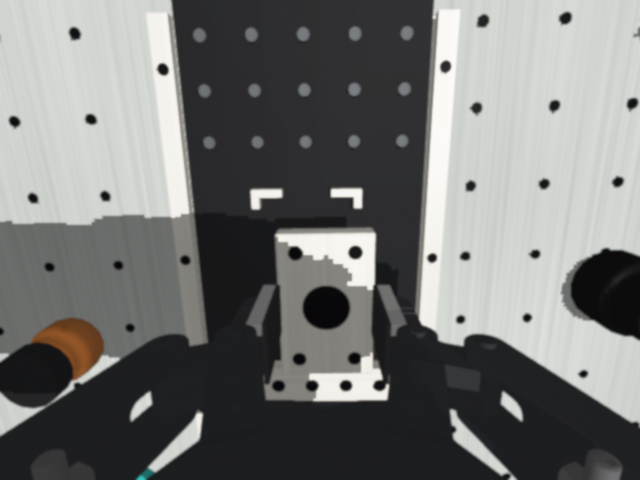

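The pocket's inner ribs are at (266,198) and (347,197), and the plate's hole is at (326,308).

```bash
python3 - <<'E'
from h import *
f=wrist()
print(ray(f,[(326.5,307.5),(276,233),(376,233),(295,253),(355.5,252.5),(299.5,358.5),(354,358.5)],109.5).round(1).tolist())
E
```

```text
t 9.6667 tcp [600.7 163.8 105.3] closing -0.028 tilt [ 0.001  0.    -1.   ] gap 37.829732021502885
[[600.2, 163.8, 109.5], [581.1, 196.3, 109.5], [620.5, 195.2, 109.5], [588.2, 187.9, 109.5], [612.4, 187.4, 109.5], [587.8, 140.0, 109.5], [611.4, 139.3, 109.5]]
```

Call:
{"fn": "arm_command", "kwargs": {"moves": "-10.5 2.5 0 0 0 0 0;0 0 -15 0 0 0 0;0 0 -13 0 0 0 0;0 0 -10 0 0 0 0;0 0 -6 0 0 0 0;0 0 -2 0 0 0 0;0 0 0 0 0 0 0;0 0 0 0 0 0 0.7;0 0 0 0 0 0 0.7;0 0 0 0 0 0 0.7;0 0 10 0 0 0 0.7;0 0 20 0 0 0 0.7"}}

```text
t: 10.72
eef_pos: [588.9, 166.3, 87.3]
eef_rot: [0.717, 0.697, -0.002, -0.0]
contact_force: [0.1, -1.2, 0.2]
finger_gap: 59.5
finger_force: 0.0
```

Call:
{"fn": "arm_command", "kwargs": {"moves": "0 0 30 0 0 0 0.7;0 25 25 0 0 0.1 1;0 30 5 0 0 0.12 1;0 30 0 0 0 0.12 1;0 25 0 0 0 0.12 1;0 20 0 0 0 0.12 1;0 0 0 0 0 0 1;0 0 0 0 0 0 1"}}

```text
t: 11.38
eef_pos: [589.8, 297.5, 148.8]
eef_rot: [0.487, 0.873, 0.0, 0.0]
contact_force: [0.5, -1.3, -1.2]
finger_gap: 85.3
finger_force: 0.0
```

```bash
python3 - <<'E'
from h import *
from plant import grab_frame
w=wrist("w6");white(w,91,180,(595,311),60,100)
f=grab_frame("top");a=cv2.resize(f["img"][200:285,145:295],None,fx=4,fy=4,interpolation=cv2.INTER_CUBIC)
v=np.zeros((480+340,640,3),np.uint8);v[:340,:600]=a;v[340:]=w["img"]
cv2.imwrite("pics/c6.png",cv2.resize(v,None,fx=.73,fy=.73)[:,:,::-1])
import pickle;pickle.dump((w,f),open("f6.pkl","wb"))
E
```

```text
t 11.3833 tcp [589.8 297.5 148.8] closing 0.554 tilt [ 0.  0. -1.] gap 85.25502106991033
[376 131  31  45 159] ctr [586.2 367.7] size [26.9  1.8] ang 1.563
[319 218  29  15 242] ctr [582.4 315.3] size [14.4  9. ] ang 0.021
```

View pics/c6.png

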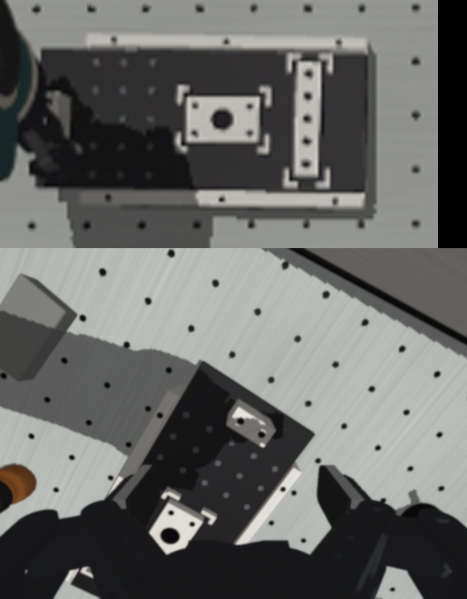

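Both brackets are seated inside their corner ribs: the plate's hole is at (222,119) and the bar at (308,118) in the top inset. Now the grip block.

Call:
{"fn": "arm_command", "kwargs": {"moves": "5 13.5 0 0 0 0.11 1;0 0 0 0 0 0.11 1;0 0 0 0 0 0.11 1;0 0 0 0 0 0.11 1;0 0 0 0 0 0.11 1;0 0 0 0 0 0.11 1;0 0 0 0 0 0.11 1;0 0 0 0 0 0.11 1;0 0 0 0 0 0.114 1;0 0 0 0 0 0 1;0 0 0 0 0 0 1"}}

```text
t: 12.4
eef_pos: [595.2, 309.0, 148.5]
eef_rot: [0.015, 1.0, -0.0, 0.0]
contact_force: [0.2, -0.4, -0.9]
finger_gap: 85.5
finger_force: 0.0
```

```bash
python3 - <<'E'
from h import *
import pickle
w=wrist();
for t in(100,130,160,190):print(t);white(w,91,t,(595,311),40,60)
_,f=pickle.load(open("f6.pkl","rb"));im=f["img"]
# board front edge now (subpixel) and needle tip, top camera
for v in(228,236,244,252):
    g=im[v,262:285].astype(float).sum(1);d=np.diff(g);i=np.argmax(d);print(v,262+i+.5,ray(f,(262+i+.5,v),53)[0].round(1))
E
```

```text
t 12.4 tcp [595.2 309.  148.5] closing 1.541 tilt [ 0. -0. -1.] gap 85.50828709969197
100
[     0      0    640    420 161662] ctr [582.5 321.4] size [374.8 243.1] ang 1.542
[ 315  217   32   71 2008] ctr [589.1 311.5] size [18.4 42.2] ang 3.112
130
[  199     0   441   419 76589] ctr [581.5 346.3] size [181.  289.5] ang 2.854
[315 250  31  38 922] ctr [598.8 310.9] size [17.8 22.9] ang 3.112
160
[  200     0   440   419 75210] ctr [581.4 346.5] size [179.5 289.9] ang 2.851
[316 251  30  36 822] ctr [598.8 311.2] size [17.2 21.6] ang 3.112
190
[  201     0   439   418 72935] ctr [581.1 346.8] size [177.7 289.6] ang 2.847
[316 251  30  36 766] ctr [598.8 311.1] size [17.  21.6] ang 3.112
228 273.5 [624.5  31.5  53. ]
236 273.5 [603.6  31.4  53. ]
244 273.5 [582.7  31.4  53. ]
252 273.5 [562.   31.3  53. ]
```

Call:
{"fn": "arm_command", "kwargs": {"moves": "-2 2 -25 0 0 0 1;0 0 -30 0 0 0 1;0 0 -20 0 0 0 0.8;0 0 -10 0 0 0 0.6;0 0 0 0 0 0 0.4;0 0 0 0 0 0 0;0 0 0 0 0 0 0;0 0 0 0 0 0 0;0 0 0 0 0 0 0;0 0 0 0 0 0 0", "squeeze": 60}}

```text
t: 13.28
eef_pos: [593.8, 312.4, 65.1]
eef_rot: [0.012, 1.0, 0.001, 0.001]
contact_force: [-0.1, -2.3, 7.6]
finger_gap: 17.3
finger_force: 60.4
```

```bash
python3 - <<'E'
from h import *
from plant import grab_frame,telemetry
o=telemetry.get_obs();print(o["t"],o["eef_pos"],o["contact_force"],o["wrist_torque"],Rt.from_quat(o["eef_rot"]).as_matrix()[:,2])
f=grab_frame("top");im=f["img"]
b=(im[:,:,0].astype(int)-im[:,:,2]>40);b[:190]=0;b[235:]=0;b[:,:330]=0;b[:,355:]=0
uv=np.argwhere(b)[:,::-1]
for v in range(204,217):
    u=uv[uv[:,1]==v][:,0]
    if len(u):print(v,u.min(),u.max(),ray(f,(u.mean(),v),59)[0].round(1))
# scene view needle too
s=grab_frame("scene");im=s["img"];b=(im[:,:,0].astype(int)-im[:,:,2]>40);m=np.zeros_like(b);m[240:265,265:295]=1
uv=np.argwhere(b&m)[:,::-1];i=uv[:,0].argmax();print(uv[i],ray(s,uv[i],59),len(uv))
# board ribs from top
im=f["img"];m=(im.min(2)>100);
for r in [(242,259),(253,259)]:pass
E
```

```text
13.2833 [593.84855315 312.37841364  65.10818055] [-0.06766248 -2.34551373  7.61247141] [-0.42001686  0.16326358  0.14684862] [ 0.00228261  0.00104397 -0.99999685]
204 341 341 [ 685.8 -144.    59. ]
205 339 343 [ 683.2 -144.    59. ]
206 339 343 [ 680.6 -144.    59. ]
207 339 343 [ 677.9 -143.9   59. ]
208 339 343 [ 675.3 -143.9   59. ]
209 340 343 [ 672.7 -145.2   59. ]
210 340 342 [ 670.1 -143.9   59. ]
211 340 342 [ 667.4 -143.9   59. ]
212 340 342 [ 664.8 -143.8   59. ]
213 341 341 [ 662.2 -143.8   59. ]
214 341 341 [ 659.6 -143.8   59. ]
[283 250] [[ 659.05872096 -142.84458485   59.        ]] 37
```

```bash
python3 - <<'E'
from h import *
import pickle
f=pickle.load(open("f0.pkl","rb"))["top"];g=cv2.GaussianBlur(f["img"].min(2).astype(np.float32),(1,3),0)
# edge between dark board and white fence: far side (rows 213-222) and near side (261-268)
for a,b,sg in((212,222,-1),(260,269,1)):
    P=[]
    for u in range(182,240 if sg<0 else 262):
        d=sg*np.diff(g[a:b,u]);i=int(np.argmax(d))
        if 0<i<len(d)-1:
            den=d[i-1]-2*d[i]+d[i+1];i=i+.5*(d[i-1]-d[i+1])/den
        P.append(ray(f,(u,a+i+.5),52)[0,:2])
    P=np.array(P);k=np.polyfit(P[:,1],P[:,0],1);r=P[:,0]-np.polyval(k,P[:,1]);ok=abs(r)<1.5;k=np.polyfit(P[ok,1],P[ok,0],1);print(k,ok.sum(),r.std())
E
```

```text
[1.71236654e-02 6.53328857e+02] 56 0.5226261392743315
[1.43747933e-02 5.27124906e+02] 59 2.2484198062008462
```

Call:
{"fn": "arm_command", "kwargs": {"moves": "0 -6 0 0 0 0 0;-0.2 -12 0 0 0 0 0;-0.3 -16 0 0 0 0 0;-0.3 -16 0 0 0 0 0;-0.3 -16 0 0 0 0 0;-0.3 -16 0 0 0 0 0;-0.3 -16 0 0 0 0 0;-0.3 -16 0 0 0 0 0;-0.3 -16 0 0 0 0 0;-0.3 -14 0 0 0 0 0;-0.2 -10 0 0 0 0 0;0 -6 0 0 0 0 0"}}

```text
t: 14.38
eef_pos: [591.2, 152.6, 65.1]
eef_rot: [0.012, 1.0, 0.001, 0.001]
contact_force: [-0.0, 8.5, 6.4]
finger_gap: 16.6
finger_force: 60.4
```

Call:
{"fn": "arm_command", "kwargs": {"moves": "-0.2 -10 0 0 0 0 0;0 -8 0 0 0 0 0;0 -4 0 0 0 0 0;0 0 0 0 0 0 0;0 0 0 0 0 0 0;0 0 0 0 0 0 0;0 0 0 0 0 0 0"}}

```text
t: 14.97
eef_pos: [591.1, 130.6, 65.1]
eef_rot: [0.012, 1.0, 0.001, 0.002]
contact_force: [0.2, 0.1, 8.7]
finger_gap: 17.2
finger_force: 60.6
```

```bash
cat > m.py <<'E'
from h import *
from plant import grab_frame,telemetry
o=telemetry.get_obs();print(o["t"],o["eef_pos"].round(2),o["contact_force"].round(1),o["wrist_torque"].round(2),"z",Rt.from_quat(o["eef_rot"]).as_matrix()[:,2].round(4),o["finger_gap"],o["finger_force"])
f=grab_frame("top");im=f["img"];cv2.imwrite("pics/t7.png",cv2.resize(im[190:280,190:370],None,fx=4,fy=4,interpolation=cv2.INTER_CUBIC)[:,:,::-1])
ys=[]
for v in range(222,262,4):
    g=im[v,325:355].astype(float).min(1);u=325+np.argmax(np.diff(g)>12)+.5
    p=ray(f,(u,v),53)[0];ys.append(p)
print(np.round(ys,1).tolist())
m=(im.min(2)>100).astype(np.uint8);m[:,:268]=0;m[:,338:]=0;m[:218]=0;m[264:]=0
k,l,s,ce=cv2.connectedComponentsWithStats(m)
for i in range(1,k):
    if s[i,4]>8:
        P=ray(f,np.argwhere(l==i)[:,::-1],60)[:,:2];r=cv2.minAreaRect(P.astype(np.float32));print(s[i].tolist(),np.round(r[0],1),np.round(r[1],1))
E
python3 m.py
```

```text
14.9667 [591.13 130.59  65.1 ] [0.2 0.1 8.7] [ 0.14  0.02 -0.  ] z [ 0.003   0.0012 -1.    ] 17.20383475488026 60.58235764503479
[[639.7, -103.6, 53.0], [629.2, -106.1, 53.0], [618.5, -139.8, 53.0], [608.1, -139.7, 53.0], [597.6, -142.2, 53.0], [587.2, -142.1, 53.0], [576.8, -139.5, 53.0], [566.4, -139.4, 53.0], [556.0, -139.3, 53.0], [545.8, -103.0, 53.0]]
[298, 218, 40, 44, 406] [593.4 -82.6] [101.  111.6]
[276, 230, 4, 7, 17] [610.5  20.6] [15.6  7.7]
[304, 230, 4, 7, 20] [610.2 -51.6] [ 7.7 15.6]
[279, 234, 25, 16, 354] [588.3 -14.2] [62.  38.9]
[275, 246, 5, 7, 18] [567.7  24. ] [16.   8.8]
[303, 247, 5, 7, 19] [565.5 -52.5] [ 8.  17.3]
[312, 258, 5, 6, 15] [538.9 -73.3] [10.3 12.9]
[324, 258, 4, 6, 13] [ 538.8 -102.9] [ 7.7 12.9]
```

View pics/t7.png

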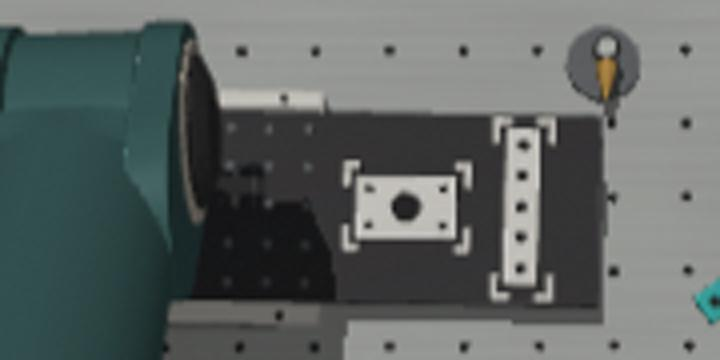

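The board's outer edge is at crop column 604 and the needle tip at 609, so it is about 3 mm short. Both brackets are in place, so I'll nudge 3 mm.

Call:
{"fn": "arm_command", "kwargs": {"moves": "0 -1.5 0 0 0 0 0;0 -1.5 0 0 0 0 0;0 0 0 0 0 0 0;0 0 0 0 0 0 0;0 0 0 0 0 0 0;0 0 0 0 0 0 0"}}

```text
t: 15.52
eef_pos: [591.1, 129.2, 65.2]
eef_rot: [0.012, 1.0, 0.001, 0.002]
contact_force: [-0.1, 8.5, 7.6]
finger_gap: 16.7
finger_force: 60.6
```

```bash
python3 m.py; python3 - <<'E'
# board tilt from depth: compare top face height along board in the scene camera
from h import *
from plant import grab_frame
f=grab_frame("scene");c=-f["R"].T@f["t"]
for X in([640,-120,53],[630,-70,53],[625,10,53],[630,60,53],[550,-120,53],[560,-60,53]):
    u,v=np.rint(proj(f,X)[0]).astype(int);p=f["z_map"][v-1:v+2,u-1:u+2];z=np.median(p)
    q=f["R"].T@(np.array([(u-f["cx"])/f["fx"]*z,(v-f["cy"])/f["fy"]*z,z])-f["t"]);print(X,q.round(1),f["img"][v,u])
E
```

```text
15.5167 [591.13 129.16  65.2 ] [-0.1  8.5  7.6] [ 1.64  0.09 -0.04] z [ 0.0032  0.0028 -1.    ] 16.709743988382236 60.582847595214844
[[639.7, -106.2, 53.0], [629.2, -108.7, 53.0], [618.5, -142.4, 53.0], [608.1, -142.3, 53.0], [597.6, -142.2, 53.0], [587.2, -142.1, 53.0], [576.8, -142.0, 53.0], [566.4, -142.0, 53.0], [556.0, -141.9, 53.0], [545.8, -105.6, 53.0]]
[301, 218, 37, 44, 390] [593.4 -86.5] [ 93.2 111.6]
[276, 230, 5, 7, 19] [612.4  21.2] [ 8.9 17.3]
[304, 230, 5, 7, 20] [611.2 -55. ] [16.3  9.2]
[279, 234, 26, 16, 349] [588.3 -15.6] [64.3 38.9]
[276, 246, 4, 7, 18] [569.   20.5] [15.6  7.7]
[304, 246, 4, 8, 20] [567.4 -51.5] [ 7.7 18.1]
[313, 258, 5, 6, 15] [538.9 -75.9] [10.3 12.9]
[324, 258, 5, 6, 15] [ 538.8 -104.2] [10.3 12.9]
[640, -120, 53] [ 639.7 -121.    52.6] [69 69 69]
[630, -70, 53] [628.3 -71.   52.4] [73 73 72]
[625, 10, 53] [623.8  10.   51.1] [63 62 63]
[630, 60, 53] [630.3  61.1  53.2] [61 60 60]
[550, -120, 53] [ 547.9 -121.8   51.4] [68 69 69]
[560, -60, 53] [558.9 -60.2  52.9] [158 155 149]
```

```bash
python3 -c "
from plant import arm
print(arm.hand_in())"
```

```text
the job is handed in; nothing more can be done
None
```

I handed the job in at about 15.5 s. The bar and plate lie flat in their own compartments, and the gripper is holding the board level on the riser. Its outer edge measures about 1.6 mm short of the pointer tip, against the 7 mm allowed; `hand_in()` returned no verdict.

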